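# Put the fresh red cap on the pile of red caps

### The job

Take the red screw cap from the cooling plate and add it, centred and flat, to the top of the pile of red caps. You cannot know how high that pile is, so lower the cap gently until you feel it touch the pile, and only then let go and draw the hand away. Leave the black cap and the pile of black caps alone.

Things in the scene. Friction and masses are not known exactly. Their poses are not given: they have to be found in the camera images.
- red_cap_center (a point): the loose red ribbed plastic screw cap, a solid round disc 52 mm across and 20 mm high, about 30 g, lying flat on the cooling plate (an aluminium plate 12 mm thick, 90 by 330 mm) beside a black and a yellow cap of the same size, about 110 mm apart, in any order. The point is the cap's centre, 10 mm above its underside; z is its axis. Grasp it across its diameter from above.
- red_stand: the fixed counting stand that carries the pile of red caps: a wooden block 100 by 100 mm, 30 mm high, with a round well in the middle from which the vertical pile (52 mm across) rises. The origin is at the centre of the block's underside, on the table and on the pile's axis; z is up. The pile stands in the well to an unknown depth: its flat top lies somewhere from 50 to 95 mm above the table. The pile is rigid and does not give.
- black_stand: an identical fixed stand with a pile of black caps (also 50 to 95 mm high, unknown), at least 150 mm from the red one; either may be on the left. Origin as for the red stand. Leave it alone.
- black_cap_center (a point): the loose black cap on the cooling plate, 52 mm across and 20 mm high; the point is its centre, 10 mm above its underside. Leave it alone.
There are look-alikes about, which are no part of the job. Leave any turquoise or yellow look-alike of the red_stand alone.

How it is judged:
On the way:
1. the red cap, still held in the fingers, lies level on top of the red pile and touches it (horizontal distance between red_cap_center and red_stand below 0.015 m and angle between red_cap_center's own z axis and vertical below 0.175 rad and contact force between red_cap and red_stand above 0.3 N and contact force between red_cap and the fingers above 0.5 N), for 0.1 s.
At the end, for the whole second after the job is handed in: The red cap lies at rest on top of the red pile, within 15 mm of the pile's axis and within 10 degrees of level, released by the fingers (horizontal distance between red_cap_center and red_stand below 0.015 m and angle between red_cap_center's own z axis and vertical below 0.175 rad and z of red_cap_center in the frame of red_stand above 0.05 m and contact force between red_cap and red_stand above 0.05 N and contact force between red_cap and the fingers below 0.05 N and linear speed of red_cap below 0.02 m/s); the robot touches nothing.
It fails at once if the black cap is moved by more than 20 mm (distance of black_cap_center from where it was at the start of the episode above 0.02 m).
It fails at once if the black pile or its stand is pushed with more than 5 N by the robot or touched by the red cap (contact force between black_stand and the arm above 5 N or contact force between black_stand and the fingers above 5 N or contact force between black_stand and red_cap above 0.5 N).
It fails at once if the red cap is pressed on the pile with more than 45 N (contact force between red_cap and red_stand above 45 N).
It also fails if it takes over 48 s, if anything falls off the work surface, if the arm or the gripper's body presses on something with over 40 N, if the wrist force passes 120 N, or if a joint passes its speed limit or range.

### The arm

A 6-joint arm with a two-finger parallel gripper is mounted at the origin on the work surface. World frame = base frame: x ahead of the robot, y to its left, z up, the work surface at z = 0. Lengths are in m, angles in rad, forces in N, time in s.
With the tool pointing down it reaches from about 0.3 to 0.775 m from the base axis. Payload 14.6 kg.
Tool frame: the origin (TCP) lies midway between the tips of the shut fingers; the grasp point (between the pads) lies 19 mm behind it (ctrl.grip_depth is the distance from the TCP to the grasp point, in m); z points along the fingers, x is the direction in which the jaws open and shut, and the axes are right-handed (so a half turn about z gives the same grasp; the last joint's range is limited). The gripper opens to 94 mm and grips with 3 to 60 N. Pads are 16 mm wide; open, the fingers measure 119 mm over their backs; the gripper's body (75 mm by 177 mm) begins 78 mm behind the grasp point.
Start: joints at [1.093, 0.3, 1.521, -0, 1.321, -0.067], TCP at [0.22, 0.504, 0.205] pointing down, gripper open.
Joint ranges: [-3.03, 3.03], [-0.79, 2.21], [0.23, 2.52], [-1.04, 4.18], [0, 3.07], [-2.55, 2.55]. Speed limits (rad/s): [2.22, 2.22, 2.57, 3.14, 3.14, 3.14].

### API

Orientations are given as [roll, pitch, yaw] about the fixed x, y, z axes, in that order (R = Rz(yaw) Ry(pitch) Rx(roll)).
In Python, from station import ctrl gives the robot as it stands.
- The arm moves only by the tool play_rows, never from a script. Its argument "steps" is a list that holds one entry, the list of rows, each a list of 7 numbers: the shift along the tool's x, y, z in cm, then the turn, a rotation vector about the tool's x, y, z in rad, then the opening, from 0 (shut) to 1 (fully open). In form: [[[x, y, z, ax, ay, az, hand], ...]]. A call has 1 to 20 rows; each row is the pose to reach, as a shift and turn from the pose measured when the call began, along the tool's axes at that moment; what a row does not reach only later rows make up. A row lasts 1/12 s, in which the tool goes at most 41.7 mm and 7.16 degrees, less where a joint would pass 70% of its speed; a pose out of reach is approached as far as the arm can. A call with a gripper value outside its range is refused whole. The fingers move at their own pace and stop on an object; "force" is the grip in N (left out, the last holds). Time passes only in rows, so rows that repeat a pose let the fingers close. It gives the time, the measured TCP pose, the force and the opening at its end, in the units of the state.
- ctrl.get_obs(): the state, without advancing time (a new reading comes with each control period).
- ctrl.camera(name): name is "side" or "top"; returns a dict with "frame" (480x640x3 uint8, blue, green, red), "fovy" (degrees; the focal length in pixels is half the picture's height over the tangent of half this angle, whatever the lens; pixels are square), "cx", "cy" (the principal point, pixels), "world_to_cam" (4x4, takes a point from world to camera coordinates). Camera axes: x right, y up, looking along -z (the intrinsics and any distortion apply to the point x, -y, -z); pixel columns grow to the right and rows downward; lengths in m; the calibration is good to about 2 mm. A picture is of the moment at which its call begins. There is no depth.
- ctrl.hand_in(): hands the job in, once; it reports no verdict.
The state is a dict: "time_s": time; "qpos": joint angles; "joint_vel": joint speeds; "tau": joint torques, N m; "ee_pos": TCP position; "eef_rot": TCP orientation; "force": force on the tool from outside, world axes, zero at the start; "moment": the same for the moment, N m; "grip_width": finger opening in m.
Only numpy, scipy, OpenCV 4.12 (cv2) and the standard library are available. Lean on these libraries where they do the work, as an engineer would, in place of code of your own. Each camera call takes 0.05 s, during which the arm holds its last target. There are 200 camera calls.

## Working session

There is one attempt and no reset: what is moved stays moved. The work goes in short steps, Python scripts to look and compute and a tool call to move; the robot and the scene stay as the last step left them, time stands still between calls to the robot, and variables do not carry over. Pictures are saved under pics/ and viewed, about 8 in all and at most 12, crops included, and the job is handed in when it is done.

Besides the shell and the picture viewer there is one more tool, called after "Emit:" as name([rows], argument=value, ...), one row to a line, values as JSON. play_rows: Moves the arm, as the interface text tells. Its arguments: {"type":"object","properties":{"steps":{"type":"array"},"force":{"type":"number"}},"required":["steps"]}

```bash
mkdir -p pics
python3 - <<'E'
from station import ctrl
import cv2,pickle
for n in("top","side"):
    c=ctrl.camera(n); cv2.imwrite(f"pics/{n}0.png",c["frame"]); pickle.dump(c,open(f"{n}0.pkl","wb"))
    print(n,{k:v for k,v in c.items() if k!="frame"})
print(ctrl.get_obs(), ctrl.grip_depth)
E
```

```text
top {'fovy': 44.10156719839377, 'cx': 317.97284227464587, 'cy': 245.10869491128778, 'world_to_cam': array([[-1.48123297e-02, -9.99889969e-01,  8.02792124e-04,
         1.38403412e-01],
       [ 9.84168915e-01, -1.44376146e-02,  1.76644000e-01,
        -4.95001860e-01],
       [-1.76612973e-01,  3.40659222e-03,  9.84274480e-01,
        -1.10355538e+00],
       [ 0.00000000e+00,  0.00000000e+00,  0.00000000e+00,
         1.00000000e+00]])}
side {'fovy': 55.35907797071578, 'cx': 313.1224454482008, 'cy': 240.30900488965887, 'world_to_cam': array([[ 0.79297617, -0.60909493, -0.01386219, -0.31327998],
       [ 0.36429394,  0.4557887 ,  0.81212474, -0.26258751],
       [-0.48834283, -0.64904548,  0.58331917, -0.47431202],
       [ 0.        ,  0.        ,  0.        ,  1.        ]])}
{'time_s': 0.1, 'qpos': array([ 1.09340953e+00,  3.00418055e-01,  1.52151370e+00,  3.65940431e-06,
        1.32071788e+00, -6.65872230e-02]), 'joint_vel': array([-7.33219996e-04, -5.53023922e-04, -1.91822994e-03, -8.50953574e-05,
       -1.39126375e-04, -7.22460291e-04]), 'tau': array([-1.75028534e-03, -5.32655454e+01, -3.53275430e+01,  7.08151306e-02,
        2.35723250e-02, -3.96728069e-05]), 'ee_pos': array([0.21952381, 0.5040305 , 0.20494394]), 'eef_rot': array([-3.14151879e+00,  1.05440760e-03,  1.15999588e+00]), 'force': array([-0.19618189,  0.37965575, -0.24695455]), 'moment': array([ 0.01383425,  0.09774422, -0.00436587]), 'grip_width': 0.09400819368743772} 0.0188
```

View pics/top0.png

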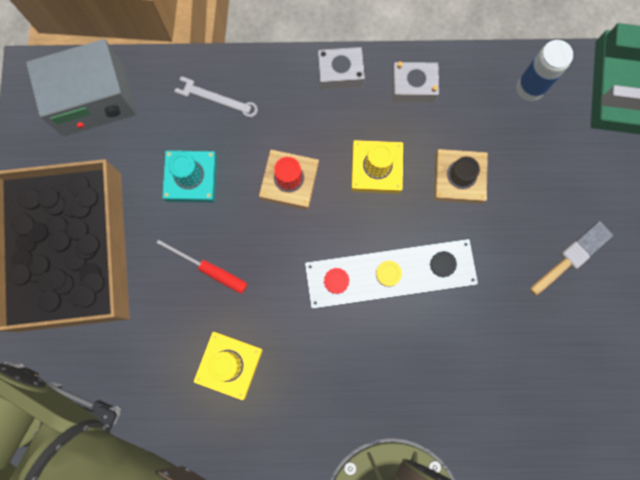

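View pics/side0.png

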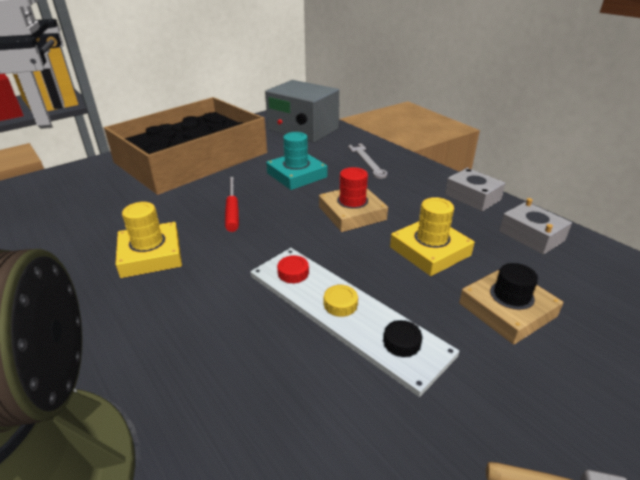

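The top view shows the loose red cap at (337,281), with yellow at (389,273) and black at (443,264) on the same plate. The pile candidates are:
- turquoise (186,170)
- wooden stand with red pile (289,175)
- yellow (378,162)
- yellow (226,366)
- wooden stand with black pile (464,172)

The wooden stand with the red pile fits the description. I'll confirm it in a crop and measure.

```bash
cat > h.py <<'E'
import numpy as np,cv2
def ray(c,u,v):
    f=240/np.tan(np.radians(c["fovy"]/2)); M=c["world_to_cam"];R=M[:3,:3]
    return -R.T@M[:3,3], R.T@np.array([(u-c["cx"])/f,-(v-c["cy"])/f,-1])
def at(c,u,v,z):
    o,d=ray(c,u,v); return o+d*(z-o[2])/d[2]
def tri(a,ua,b,ub):
    (o,d),(p,e)=ray(a,*ua),ray(b,*ub)
    s=np.linalg.lstsq(np.c_[d,-e],p-o,rcond=None)[0]
    return (o+d*s[0]+p+e*s[1])/2, np.linalg.norm(o+d*s[0]-p-e*s[1])
def proj(c,P):
    f=240/np.tan(np.radians(c["fovy"]/2)); q=c["world_to_cam"]@np.r_[P,1]
    return c["cx"]-f*q[0]/q[2], c["cy"]+f*q[1]/q[2]
def red(c):
    h=cv2.cvtColor(c["frame"],cv2.COLOR_BGR2HSV)
    m=(((h[...,0]<8)|(h[...,0]>172))&(h[...,1]>150)&(h[...,2]>90)).astype(np.uint8)
    n,l,s,ct=cv2.connectedComponentsWithStats(m)
    return [(s[i].tolist(),ct[i].round(1).tolist()) for i in range(1,n) if s[i][4]>80]
E
python3 - <<'E'
from h import *; import pickle
t=pickle.load(open("top0.pkl","rb"));s=pickle.load(open("side0.pkl","rb"))
print(red(t));print(red(s))
a=cv2.resize(t["frame"][140:310,240:500],None,fx=3,fy=3,interpolation=cv2.INTER_CUBIC)
b=cv2.resize(s["frame"][150:300,240:440],None,fx=4,fy=4,interpolation=cv2.INTER_CUBIC)
cv2.imwrite("pics/ct.png",a);cv2.imwrite("pics/cs.png",b)
E
```

```text
[([274, 157, 27, 32, 701], [287.6, 172.2]), ([199, 261, 48, 32, 604], [222.7, 276.4]), ([325, 269, 23, 24, 436], [336.1, 280.4])]
[([0, 74, 23, 47, 660], [7.6, 100.5]), ([340, 167, 28, 40, 993], [353.0, 186.3]), ([225, 196, 14, 36, 444], [231.5, 213.6]), ([278, 256, 30, 27, 666], [292.7, 268.8])]
```

View pics/ct.png

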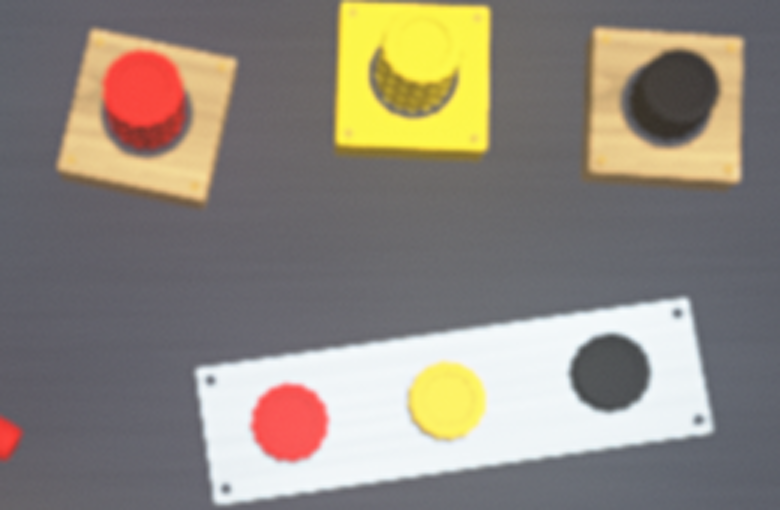

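View pics/cs.png

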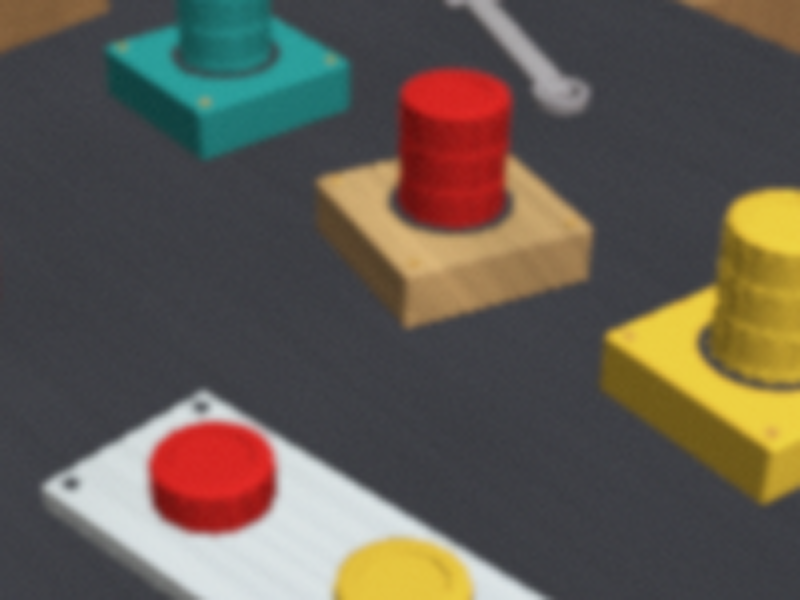

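The crops confirm both: the wooden stand carries the red pile, with the pile top at top-view px (288,169) and side-view px (353.8,173.8). The loose red cap's top centre is at (336.6,280.6) in the top view and (293,264.5) in the side view.

Run:
```python
from h import *; import pickle
t=pickle.load(open("top0.pkl","rb"));s=pickle.load(open("side0.pkl","rb"))
T=lambda x,y:(240+x/3-.33,140+y/3-.33); S=lambda x,y:(240+x/4-.37,150+y/4-.37)
print("cap",tri(t,T(290,422),s,S(212,458)),at(t,*T(290,422),.032),at(s,*S(212,458),.032))
p=tri(t,T(144,88),s,S(455,95));print("pile",p)
cs=[at(t,*T(*q),.03) for q in((93,30),(236,60),(207,196),(59,165))]
print("stand top-cam",np.mean(cs,0),[np.linalg.norm(cs[i]-cs[i-1]).round(4) for i in range(4)])
k=[at(t,*T(*q),.012) for q in((196,368),(688,298),(713,432),(215,503))]
e=k[1]-k[0];print("plate",np.mean(k,0),np.degrees(np.arctan2(e[1],e[0])),[np.linalg.norm(k[i]-k[i-1]).round(4) for i in range(4)])
e=cs[1]-cs[0];print("stand ang",np.degrees(np.arctan2(e[1],e[0])))
print("yellow",at(t,*T(447,400),.032),"ypile",at(t,*T(424,45),.08))
```

```text
cap (array([0.42917275, 0.09664699, 0.02994216]), np.float64(0.00085705679566739)) [0.4293107  0.09651415 0.032     ] [0.42733345 0.09464533 0.032     ]
pile (array([0.63671091, 0.18737942, 0.08703285]), np.float64(0.0019381941751392658))
stand top-cam [0.63868298 0.18648478 0.03      ] [np.float64(0.0961), np.float64(0.0985), np.float64(0.0958), np.float64(0.1005)]
plate [ 0.44486581 -0.012318    0.012     ] -82.65435484404202 [np.float64(0.0898), np.float64(0.3305), np.float64(0.0904), np.float64(0.3301)]
stand ang -103.1764592215178
yellow [ 0.44212288 -0.00535582  0.032     ] ypile [0.66588574 0.00707833 0.08      ]
```

Emit:
play_rows([
  [[-7,8.9,0,0,0,0,1],[-14.5,17.7,0,0,0,0,1],[-29,35.5,0,0,0,0,1],[-29,35.5,0,0,0,0,1],[-29,35.5,0,0,0,0,1],[-29,35.5,0,0,0,0,1],[-29,35.5,0,0,0,0,1],[-29,35.5,0,0,0,0,1],[-29,35.5,0,0,0,0,1],[-29,35.5,0,0,0,0,1],[-29,35.5,0,0,0,0,1],[-29,35.5,0,0,0,0,1],[-29,35.5,0,0,0,0,1],[-29,35.5,4,0,0,0,1],[-29,35.5,8,0,0,0,1],[-29,35.5,12,0,0,0,1],[-29,35.5,12,0,0,0,1],[-29,35.5,12,0,0,0,1],[-29,35.5,12,0,0,0,1]],
], force=20)

```text
time_s: 1.68
ee_pos: [0.4299, 0.0971, 0.0873]
eef_rot: [3.14, -0.0, 1.161]
force: [-0.0, 0.8, 0.4]
grip_width: 0.0938
```

Run:
```python
from h import *; from station import ctrl; import pickle
o=ctrl.get_obs();print(o["time_s"],o["ee_pos"],o["eef_rot"],o["force"])
s=ctrl.camera("side");t=ctrl.camera("top")
pickle.dump((t,s),open("1.pkl","wb"))
for n,c in(("t",t),("s",s)):
  u,v=map(int,proj(c,o["ee_pos"])); print(n,u,v,proj(c,o["ee_pos"]))
u,v=map(int,proj(s,o["ee_pos"]))
a=s["frame"][150:350,200:400]; b=t["frame"][200:350,250:450]
cv2.imwrite("pics/h1.png",np.hstack([cv2.resize(a,(400,400),interpolation=2),cv2.copyMakeBorder(cv2.resize(b,(400,300),interpolation=2),0,100,0,0,0)]))
```

```text
1.6833 [0.42993048 0.09711579 0.08727792] [ 3.13996964e+00 -9.84133003e-05  1.16107882e+00] [-0.01034478  0.82758152  0.37120725]
t 336 276 (np.float64(336.94182783767695), np.float64(276.4684796071761))
s 291 234 (np.float64(291.6266034382755), np.float64(234.27875605865808))
```

View pics/h1.png

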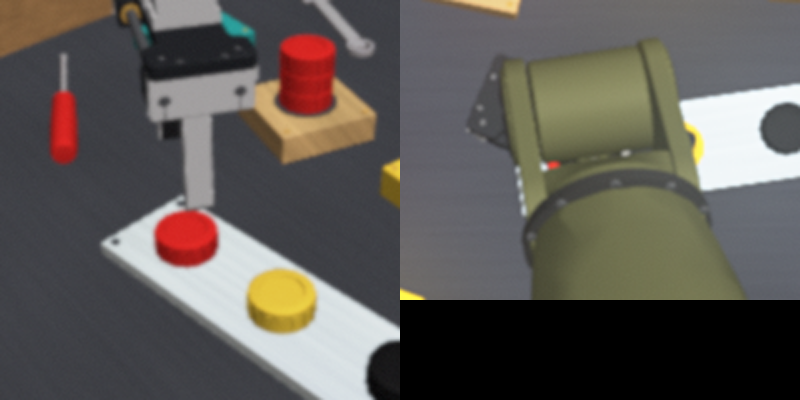

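The side view shows the gripper straddling the red cap at (292,265), with no neighbour in the way. Descending.

Emit:
play_rows([
  [[0,0,2,0,0,0,1],[0,0,4,0,0,0,1],[0,0,5.5,0,0,0,1],[0,0,6.5,0,0,0,1],[0,0,7.1,0,0,0,1],[0,0,7.1,0,0,0,1],[0,0,7.1,0,0,0,1],[0,0,7.1,0,0,0,1]],
], force=20)

```text
time_s: 2.45
ee_pos: [0.4312, 0.0969, 0.0176]
eef_rot: [3.137, -0.002, 1.161]
force: [-0.4, 0.1, 0.1]
grip_width: 0.0943
```

Emit:
play_rows([
  [[0,0,0.1,0,0,0,0],[0,0,0.1,0,0,0,0],[0,0,0.1,0,0,0,0],[0,0,0.1,0,0,0,0],[0,0,0.1,0,0,0,0],[0,0,0.1,0,0,0,0],[0,0,0.1,0,0,0,0],[0,0,0.1,0,0,0,0],[0,0,0.1,0,0,0,0],[0,0,0.1,0,0,0,0]],
], force=20)

```text
time_s: 3.28
ee_pos: [0.4311, 0.0969, 0.0165]
eef_rot: [3.137, -0.002, 1.161]
force: [0.1, -0.3, 0.8]
grip_width: 0.0517
```

Emit:
play_rows([
  [[0,0,-2,0,0,0,0],[0,0,-5,0,0,0,0],[0,0,-8,0,0,0,0],[0,0,-12,0,0,0,0],[2,1.9,-13,0,0,0,0],[4.5,4.2,-13,0,0,0,0],[7,6.6,-13,0,0,0,0],[9.5,8.9,-13,0,0,0,0],[12,11.3,-13,0,0,0,0],[14.5,13.6,-13,0,0,0,0],[15.8,14.9,-13,0,0,0,0],[16.5,15.5,-13,0,0,0,0],[16.5,15.5,-13,0,0,0,0],[16.5,15.5,-13,0,0,0,0],[16.5,15.5,-13,0,0,0,0],[16.5,15.5,-13,0,0,0,0]],
])

```text
time_s: 4.62
ee_pos: [0.638, 0.1862, 0.1479]
eef_rot: [3.137, -0.002, 1.161]
force: [-0.7, -0.4, -0.9]
grip_width: 0.0517
```

Run:
```python
from h import *; from station import ctrl; import pickle
o=ctrl.get_obs();print(o["time_s"],o["ee_pos"],o["eef_rot"],o["force"],o["grip_width"])
s=ctrl.camera("side")
a=s["frame"][100:250,260:460]
cv2.imwrite("pics/h2.png",cv2.resize(a,(800,600),interpolation=2))
P=o["ee_pos"].copy()
print("tcp px crop",(np.array(proj(s,P))-[260,100])*4)
```

```text
4.6167 [0.63798849 0.18618597 0.14786617] [ 3.13705602e+00 -1.82510056e-03  1.16051456e+00] [-0.71024148 -0.35397906 -0.89159688] 0.051745982539913055
tcp px crop [384.63657008 171.38230147]
```

View pics/h2.png

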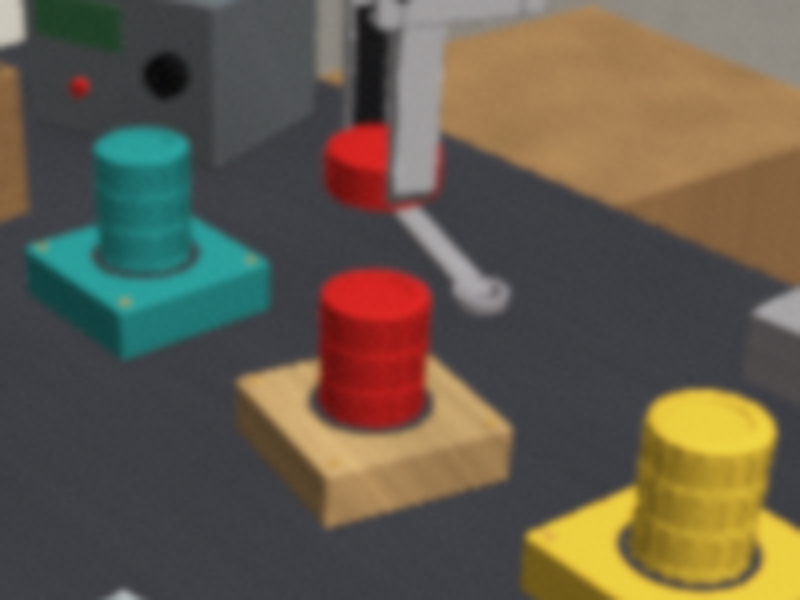

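The cap is held level over the red pile, about 8 crop px (roughly 3 mm) right of the pile's column at 375. I'll correct by 2 mm and come down to just above the estimated contact height (TCP about 0.0915).

Emit:
play_rows([
  [[0,-0.2,1,0,0,0,0],[0,-0.2,2,0,0,0,0],[0,-0.2,3,0,0,0,0],[0,-0.2,3.8,0,0,0,0],[0,-0.2,4.4,0,0,0,0],[0,-0.2,4.8,0,0,0,0],[0,-0.2,4.8,0,0,0,0],[0,-0.2,4.8,0,0,0,0],[0,-0.2,4.8,0,0,0,0]],
])

```text
time_s: 5.42
ee_pos: [0.6367, 0.1871, 0.1004]
eef_rot: [3.136, -0.002, 1.16]
force: [-0.2, -0.7, 0.6]
grip_width: 0.0517
```

Emit:
play_rows([
  [[0,0,0.1,0,0,0,0],[0,0,0.2,0,0,0,0],[0,0,0.3,0,0,0,0],[0,0,0.4,0,0,0,0],[0,0,0.4,0,0,0,0],[0,0,0.4,0,0,0,0]],
])

```text
time_s: 5.92
ee_pos: [0.6367, 0.1871, 0.0963]
eef_rot: [3.136, -0.002, 1.16]
force: [0.6, -0.5, -0.8]
grip_width: 0.0515
```

Emit:
play_rows([
  [[0,0,0.05,0,0,0,0],[0,0,0.1,0,0,0,0],[0,0,0.15,0,0,0,0],[0,0,0.15,0,0,0,0],[0,0,0.15,0,0,0,0]],
])

```text
time_s: 6.33
ee_pos: [0.6367, 0.1871, 0.0948]
eef_rot: [3.137, -0.002, 1.16]
force: [0.0, -0.4, 0.0]
grip_width: 0.0514
```

Emit:
play_rows([
  [[0,0,0.05,0,0,0,0],[0,0,0.1,0,0,0,0],[0,0,0.1,0,0,0,0],[0,0,0.1,0,0,0,0]],
])

```text
time_s: 6.67
ee_pos: [0.6368, 0.1871, 0.094]
eef_rot: [3.136, -0.002, 1.161]
force: [0.5, -0.0, 1.4]
grip_width: 0.0517
```

Emit:
play_rows([
  [[0,0,0.05,0,0,0,0],[0,0,0.1,0,0,0,0],[0,0,0.1,0,0,0,0],[0,0,0.1,0,0,0,0]],
])

```text
time_s: 7.0
ee_pos: [0.6368, 0.1871, 0.0939]
eef_rot: [3.136, -0.003, 1.161]
force: [-4.8, -1.2, 9.2]
grip_width: 0.0517
```

The height has stalled at 0.0939 with 9 N upward, so the cap is on the pile. I'll hold with a light press.

Emit:
play_rows([
  [[0,0,0.07,0,0,0,0],[0,0,0.07,0,0,0,0],[0,0,0.07,0,0,0,0],[0,0,0.07,0,0,0,0]],
])

```text
time_s: 7.33
ee_pos: [0.6368, 0.187, 0.0939]
eef_rot: [3.136, -0.003, 1.161]
force: [-4.1, -1.0, 7.6]
grip_width: 0.0515
```

Emit:
play_rows([
  [[0,0,0.02,0,0,0,0],[0,0,0.02,0,0,0,0.8],[0,0,0,0,0,0,0.9],[0,0,0,0,0,0,0.9],[0,0,0,0,0,0,0.9],[0,0,0,0,0,0,0.9],[0,0,0,0,0,0,0.9],[0,0,0,0,0,0,0.9],[0,0,0,0,0,0,0.9],[0,0,0,0,0,0,0.9]],
])

```text
time_s: 8.17
ee_pos: [0.6368, 0.187, 0.0939]
eef_rot: [3.136, -0.003, 1.16]
force: [0.0, -0.1, 0.5]
grip_width: 0.0845
```

Released. Drawing the hand up, then off to the side toward the robot so I can look.

Emit:
play_rows([
  [[0,0,-1,0,0,0,0.9],[0,0,-2.5,0,0,0,0.9],[0,0,-5,0,0,0,0.9],[0,0,-8,0,0,0,0.9],[0,0,-11,0,0,0,0.9],[0,0,-14,0,0,0,0.9],[0,-3,-14,0,0,0,0.9],[0,-6,-14,0,0,0,0.9],[0,-9,-14,0,0,0,0.9],[0,-12,-14,0,0,0,0.9],[0,-15,-14,0,0,0,0.9],[0,-18,-14,0,0,0,0.9],[0,-20,-14,0,0,0,0.9],[0,-20,-14,0,0,0,0.9],[0,-20,-14,0,0,0,0.9],[0,-20,-14,0,0,0,0.9]],
])

```text
time_s: 9.5
ee_pos: [0.4531, 0.2667, 0.2333]
eef_rot: [3.135, -0.003, 1.161]
force: [0.1, -0.5, -0.5]
grip_width: 0.0844
```

Run:
```python
from h import *; from station import ctrl
o=ctrl.get_obs();print(o["time_s"],o["ee_pos"],o["force"],o["joint_vel"].round(3))
s=ctrl.camera("side");t=ctrl.camera("top")
a=cv2.resize(s["frame"][130:250,280:440],(400,300),interpolation=2)
b=cv2.resize(t["frame"][110:230,220:380],(400,300),interpolation=2)
cv2.imwrite("pics/h3.png",np.hstack([a,b]))
```

```text
9.5 [0.4530516  0.26666506 0.23334477] [ 0.10973558 -0.51550678 -0.4931261 ] [-0.011  0.014 -0.003  0.    -0.003  0.001]
```

View pics/h3.png

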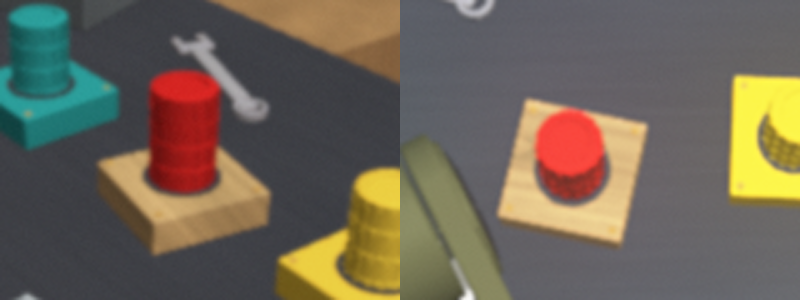

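The side and top views show the pile one cap taller and level. Its top is at about px (353.6,165) in the side view, in line with the pile's axis, and at about (289,166) in the top view. The hand is clear, so I'll hand in.

```bash
python3 -c "
from station import ctrl
print(ctrl.hand_in())"
```

```text
the job is handed in; nothing more can be done
None
```

The red cap is on top of the red pile, released, and the job is handed in. `hand_in()` gives no verdict, so this rests on my own checks.

- **Placing:** I gripped the cap at 20 N and lowered it in 1 mm steps. The height stalled at TCP z = 0.0939 with 8–9 N upward, so I held it there about 0.3 s, opened the fingers and drew the hand away.
- **Final pictures:** In both views the pile is one cap taller, level and visually centred. The wrist force is back to noise (about 0.5 N) and the arm is clear. The clock stood at about 9.5 s of the 48 s allowed.
- **Disagreements:** My camera estimate put the contact at TCP z about 0.0915, roughly 2 mm below where I felt it. The two cameras also differed by about 2 mm on the pile's axis, against the 15 mm allowed.
- **Black cap and pile:** I never moved towards them, but I took no closing picture of them.

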